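Stopper the specimen flask and hold it over the light window

ROBOT

A 7-joint arm with a two-finger parallel gripper is mounted at the origin on the work surface. World frame = base frame: x ahead of the robot, y to its left, z up, the work surface at z = 0. Lengths are in m, angles in rad, forces in N, time in s.
With the tool pointing down it reaches from about 0.425 to 0.875 m from the base axis. Payload 4.7 kg.
Tool frame: the origin (TCP) lies midway between the tips of the shut fingers; the grasp point (between the pads) lies 19 mm behind it (env.grasp_offset is the distance from the TCP to the grasp point, in m); z points along the fingers, y is the direction in which the jaws open and shut (so a half turn about z gives the same grasp; the last joint's range is limited). The gripper opens to 85 mm and grips with 20 to 120 N. Pads are 22 mm wide; open, the fingers measure 114 mm over their backs; the gripper's body (76 mm by 85 mm) begins 54 mm behind the grasp point. The pads swing forward as they close: fully open they stand 13 mm farther back than shut.
Start: joints at [-1.156, 0.321, -0.07, 1.45, 0.023, 1.371, -0.057], TCP at [0.254, 0.598, 0.231] pointing down, gripper open.
Joint ranges: [-2.86, 2.86], [-0.3, 2.09], [-1.38, 1.24], [0.06, 2.45], [-1.56, 4.7], [0.09, 2.05], [-2.69, 2.69]. Speed limits (rad/s): [2.57, 2.57, 3.14, 3.14, 3.14, 3.14, 3.14].

INTERFACE

Orientations are given as a unit quaternion [w, x, y, z].
In Python, from plant import env gives the robot as it stands. The module is installed in compiled form; this text tells all that it offers. Calls block until the motion is done:
- env.move_pose(position, orientation): joint-space move of the TCP to a pose.
- env.move_l(position, attitude=None, rate=0.15, f_stop=None): straight line of the TCP; attitude=None keeps the orientation; rate is the mean speed in m/s. With f_stop (N) it stops when the force on the tool has changed by that much, and returns True; else False.
- env.movej(angles): joint-space move.
- env.open_gripper() and env.grab(): open the fingers fully, or close them until they stop; the grip force is fixed at half the most.
- env.hold(seconds).
- env.inverse_kinematics(position, orientation): joint angles nearest the present ones, or None.
- env.sense(): the state.
- env.snapshot(name): name is "side" or "top"; returns the picture (400x640x3 uint8, blue, green, red); there is no depth.
- env.camera_info(name): a dict with "fx", "fy", "cx", "cy" (pixels), "D" ([k1, k2, p1, p2, k3] as OpenCV has them; the pictures are not rectified), "extrinsics" (4x4, takes a point from world to camera coordinates). Camera axes: x right, y down, z forward; pixel columns grow to the right and rows downward; lengths in m; the calibration is good to about 2 mm. A picture is of the moment at which its call begins. camera_info takes no time and is no camera call.
A pose or a line that the arm cannot do raises env.Unreachable and nothing moves.
- env.close_job(): hands the job in, once; it reports no verdict.
The state is a dict: "t": time; "joint_pos": joint angles; "qd": joint speeds; "effort": joint torques, N m; "position": TCP position; "tool_rot": TCP orientation; "ft_force": force on the tool from outside, world axes, zero at the start; "ft_torque": the same for the moment, N m; "finger_gap": finger opening in m.
Only numpy, scipy, OpenCV 4.12 (cv2) and the standard library are available. Lean on these libraries where they do the work, as an engineer would, in place of code of your own. Each camera call takes 0.05 s, during which the arm holds its last target. There are 200 camera calls.

TASK

Close the specimen flask with the orange stopper, pushed fully home while the flask still stands on the bench, and let go of the stopper. Then take the flask itself, lift it upright over the tube rack without touching the rack, and finish still holding it still and upright about 1 cm above the round white window of the light base, centred over it; neither flask nor gripper may ever touch the light base. Leave the beaker, the bottle, the glass dish and the blue box as they stand.

Things in the scene. Friction and masses are not known exactly. Their poses are not given: they have to be found in the camera images.
- flask: Loose conical clear-glass flask, 92 mm tall, 0.1 kg, upright, blue band at the foot of its neck, small red specimen inside. Origin: centre of its underside, z up. 64 mm across at 8 mm height, narrowing to a straight neck of 34 mm outer diameter from 52 mm height to the rim at 92 mm. Grip it by the neck.
- flask_mouth (a point): Centre of the flask's mouth, level with the rim, 92 mm above the underside; inner diameter 28 mm. With the stopper fully home its flange lies on the rim, its origin 22 mm below this point (70 mm above the flask's underside) and its knob's top 25 mm above.
- stopper: Loose orange stopper, 30 g, 47 mm tall, upright in the stand. Origin: centre of its lower, narrow end, z up. Tapered plug 19 mm across at the bottom, 25 mm at 22 mm height (enters the mouth with clearance); flange 31.6 mm across from 22 to 27 mm; cylindrical grip knob 20 mm across from 27 to 47 mm.
- stand: Fixed black ring, 60 mm outer, 28 mm inner diameter, 28 mm tall, that holds the stopper by its flange (the stopper is lifted straight up out of it). Origin: centre of the underside.
- rack: Fixed white tube rack with capped tubes, a barrier between the flask's side of the bench (+y) and the light base's side (-y). 280 mm long (its x), 60 mm wide (its y), highest point 100 mm. Origin: centre of the underside; x along its length, z up.
- light_base: Fixed flat white light base with a black top, 150 x 150 mm, 50 mm high to the window. Origin: centre of the underside.
- window (a point): Centre of the round white window (70 mm across) on top of the light base, at the window's upper surface, 50 mm above the bench.
- beaker: Bystander: loose straight green-glass beaker, 66 mm across, 85 mm tall, open. Origin: centre of the underside.
- bottle: Bystander: loose amber bottle with a white cap, 54 mm across, 110 mm tall. Origin: centre of the underside.
- dish: Bystander: loose shallow glass dish, 90 mm across, 15 mm tall. Origin: centre of the underside.
- blue_box: Bystander: loose open blue plastic box, 80 x 110 x 50 mm. Origin: centre of the underside.

How it is judged:
On the way, in this order (a step that is already met when the one before it is completed fails the run):
1. the stopper sits fully home in the neck of the flask standing on the bench, let go (z of stopper in the frame of flask between 0.066 and 0.0735 m and x of stopper in the frame of flask between -0.004 and 0.004 m and y of stopper in the frame of flask between -0.004 and 0.004 m and angle between the z axis of stopper and the z axis of flask, either way round below 0.12 rad and height (world z) of flask below 0.005 m and angle between flask's own z axis and vertical below 0.1 rad and contact force between the fingers and stopper below 0.1 N), for 0.2 s.
2. the stoppered flask is carried over the rack, above its highest point (z of stopper in the frame of flask between 0.066 and 0.0735 m and x of stopper in the frame of flask between -0.004 and 0.004 m and y of stopper in the frame of flask between -0.004 and 0.004 m and angle between the z axis of stopper and the z axis of flask, either way round below 0.12 rad and y of flask in the frame of rack between -0.06 and 0.06 m and x of flask in the frame of rack between -0.16 and 0.16 m and height (world z) of flask above 0.1 m), for 0.1 s.
At the end, for the whole second after the job is handed in: Flask at rest (<20 mm/s) in the fingers, upright within 0.12 rad, underside 4 to 20 mm above the window, axis within 10 mm of its centre, not touching the light base; stopper home (flange within 3.5 mm of the rim, 4 mm of centre) (z of stopper in the frame of flask between 0.066 and 0.0735 m and x of stopper in the frame of flask between -0.004 and 0.004 m and y of stopper in the frame of flask between -0.004 and 0.004 m and angle between the z axis of stopper and the z axis of flask, either way round below 0.12 rad and z of flask in the frame of window between 0.004 and 0.02 m and horizontal distance between flask and window below 0.01 m and angle between flask's own z axis and vertical below 0.12 rad and linear speed of flask below 0.02 m/s and contact force between the fingers and flask above 2 N and contact force between flask and light_base below 0.1 N); the arm keeps its last pose, push and grip.
It fails at once if the flask or the gripper touches the light base (contact force between any of flask, the arm, the fingers and light_base above 0.3 N).
It fails at once if the flask touches the rack (contact force between flask and rack above 0.5 N).
It fails at once if the flask is tipped by more than 0.5 rad (angle between flask's own z axis and vertical above 0.5 rad).
It fails at once if the beaker, bottle, dish or blue box is displaced by more than 20 mm or tipped (distance of any of beaker, bottle, dish, blue_box from where it was at the start of the episode above 0.02 m or angle between any of beaker, bottle, dish, blue_box's own z axis and vertical above 0.3 rad).
It also fails if it takes over 58 s, if anything falls off the work surface, if the arm or the gripper's body presses on something with over 40 N, if the wrist force passes 120 N, or if a joint passes its speed limit or range.

## Working session

There is one attempt and no reset: what is moved stays moved. The work goes in short steps, each a Python script; the robot and the scene stay as the last script left them, time stands still between calls to the robot, and variables do not carry over. Pictures are saved under pics/ and viewed, about 8 in all and at most 12, crops included, and the job is handed in when it is done.

```bash
mkdir -p pics; python3 - <<'E'
from plant import env
import cv2
for n in("top","side"):
    im=env.snapshot(n); cv2.imwrite(f"pics/{n}0.png",im)
    c=env.camera_info(n); print(n,{k:(v if k!="extrinsics" else [[round(float(x),4) for x in r] for r in v]) for k,v in c.items()})
s=env.sense();print(s["t"],s["position"],s["tool_rot"],s["finger_gap"],env.grasp_offset)
E
```

```text
top {'fx': 455.4031103711406, 'fy': 455.4031103711406, 'cx': 322.18755514270987, 'cy': 204.79049623115853, 'D': array([-0.05209479,  0.        ,  0.        ,  0.        ,  0.        ]), 'extrinsics': [[-0.004, -1.0, -0.0031, 0.0213], [-0.9937, 0.0043, -0.1117, 0.5926], [0.1117, 0.0026, -0.9937, 1.0245], [0.0, 0.0, 0.0, 1.0]]}
side {'fx': 440.0231194400229, 'fy': 440.0231194400229, 'cx': 319.6095188065379, 'cy': 192.50274206171758, 'D': array([-0.08152355,  0.        ,  0.        ,  0.        ,  0.        ]), 'extrinsics': [[0.7473, -0.6643, 0.0139, -0.4474], [-0.4323, -0.502, -0.7491, 0.3302], [0.5046, 0.5538, -0.6624, 0.896], [0.0, 0.0, 0.0, 1.0]]}
0.1 [0.25345766 0.59801671 0.23033067] [-1.13802783e-04  1.99034859e-01  9.79992028e-01 -8.58869130e-04] 0.08524701249358213 0.0187
```

View pics/top0.png

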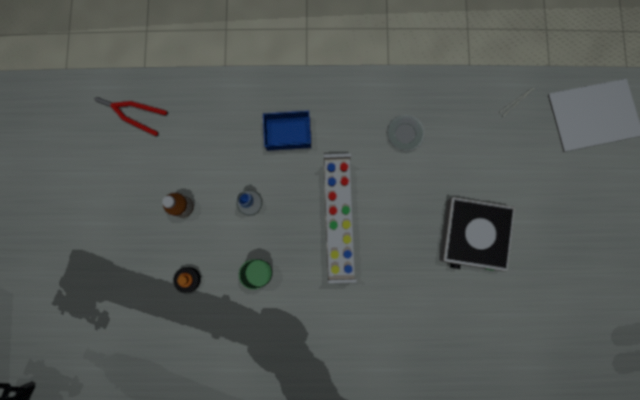

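View pics/side0.png

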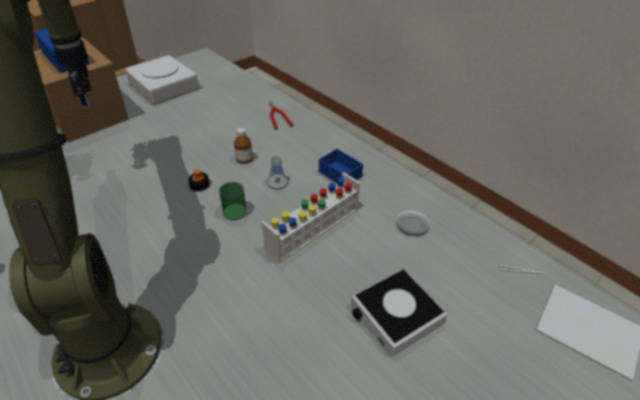

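The top view shows the stopper at (184,280), the flask at (248,202), the window at (481,234) and the rack at x≈340. In the side view they are at (199,176), (277,170), (400,303) and around (312,215).

```bash
cat > h.py <<'E'
from plant import env
import cv2, numpy as np
from scipy.spatial.transform import Rotation as R
def ray(n,px):
    c=env.camera_info(n);K=np.array([[c["fx"],0,c["cx"]],[0,c["fy"],c["cy"]],[0,0,1]])
    u=cv2.undistortPoints(np.array([[px]],float),K,np.array(c["D"]))[0,0]
    E=np.array(c["extrinsics"]);r=E[:3,:3];o=-r.T@E[:3,3];d=r.T@np.array([u[0],u[1],1]);return o,d/np.linalg.norm(d)
def plane(n,px,z):
    o,d=ray(n,px);return o+d*(z-o[2])/d[2]
def tri(p,q):
    a,d=ray("top",p);b,e=ray("side",q)
    s=np.linalg.lstsq(np.c_[d,-e],b-a,rcond=None)[0];x,y=a+s[0]*d,b+s[1]*e
    return (x+y)/2,np.linalg.norm(x-y)
def blob(im,lo,hi,box):
    x0,y0,x1,y1=box;m=cv2.inRange(cv2.cvtColor(im[y0:y1,x0:x1],cv2.COLOR_BGR2HSV),lo,hi)
    n,l,s,c=cv2.connectedComponentsWithStats(m)
    k=1+np.argmax(s[1:,4]);return c[k]+[x0,y0],s[k]+[x0,y0,0,0,0]
OR=((3,130,60),(20,255,255));BL=((100,110,40),(125,255,255));WH=((0,0,110),(180,60,255))
E
python3 - <<'E'
from h import *
t=cv2.imread("pics/top0.png");s=cv2.imread("pics/side0.png")
for nm,c,bt,bs,z in (("stopper",OR,(165,255,210,300),(180,155,215,195),.045),("band",BL,(230,185,270,220),(262,145,292,180),.055),("window",WH,(461,214,501,254),(378,284,422,322),.05)):
    p,a=blob(t,*c,bt);q,b=blob(s,*c,bs)
    print(nm,p,a,q,b,"tri",tri(p,q),"top",plane("top",p,z),"side",plane("side",q,z))
for px in((326,153),(351,153),(332,281),(356,281)):print("rack",plane("top",px,.07))
a=cv2.resize(t[170:300,150:280],None,fx=4,fy=4,interpolation=2);b=cv2.resize(s[125:225,180:300],None,fx=4,fy=4,interpolation=2)
b=cv2.copyMakeBorder(b,0,520-b.shape[0],0,0,0)
cv2.imwrite("pics/c1.png",cv2.resize(np.hstack([a,b]),(800,416)))
E
```

```text
stopper [184.25301205 279.69277108] [177 273  15  14 166] [197.21698113 175.91509434] [192 170  12  12 106] tri (array([0.42091077, 0.33521283, 0.03744583]), np.float64(0.0007108384739624882)) top [0.42159704 0.33270831 0.045     ] side [0.41695563 0.32649053 0.045     ]Traceback (most recent call last):
  File "<stdin>", line 4, in <module>
  File "h.py", line 17, in blob
    k=1+np.argmax(s[1:,4]);return c[k]+[x0,y0],s[k]+[x0,y0,0,0,0]
        ~~~~~~~~~^^^^^^^^^
    return _wrapfunc(a, 'argmax', axis=axis, out=out, **kwds)
    return bound(*args, **kwds)
ValueError: attempt to get argmax of an empty sequence
```

```bash
python3 - <<'E'
from h import *
t=cv2.imread("pics/top0.png");s=cv2.imread("pics/side0.png")
h=cv2.cvtColor(s,cv2.COLOR_BGR2HSV);print(h[154:186:2,277].tolist())
for nm,c,bt,bs,z in (("band",BL,(230,185,270,220),None,.055),("window",WH,(461,214,501,254),(378,284,422,322),.05)):
    p,a=blob(t,*c,bt);print(nm,p,a,"top",plane("top",p,z))
    if bs: q,b=blob(s,*c,bs);print(q,b,"tri",tri(p,q),"side",plane("side",q,z))
for px in((326,153),(351,153),(332,281),(356,281)):print("rack",plane("top",px,.07))
a=cv2.resize(t[170:300,150:280],None,fx=4,fy=4,interpolation=2);b=cv2.resize(s[125:225,180:300],None,fx=4,fy=4,interpolation=2)
b=cv2.copyMakeBorder(b,0,520-b.shape[0],0,0,0)
cv2.imwrite("pics/c1.png",cv2.resize(np.hstack([a,b]),(800,416)))
E
```

```text
[[70, 11, 137], [75, 17, 119], [75, 18, 113], [77, 16, 114], [81, 17, 103], [83, 22, 94], [104, 70, 98], [106, 108, 104], [105, 96, 101], [105, 90, 93], [95, 33, 102], [70, 19, 121], [6, 38, 93], [0, 60, 89], [5, 32, 96], [77, 18, 127]]
band [245.19166667 199.275     ] [239 194  13  13 120] top [0.60370337 0.19442027 0.055     ]
window [480.22792937 233.36757624] [467 220  28  28 623] top [ 0.5236315  -0.34159699  0.05      ]
[399.01810585 302.76044568] [383 289  33  28 718] tri (array([ 0.5232873 , -0.34090449,  0.05124506]), np.float64(0.0007491325253354457)) side [ 0.52372759 -0.34025907  0.05      ]
rack [0.70694082 0.00957833 0.07      ]
rack [ 0.70669643 -0.0472184   0.07      ]
rack [ 0.41954455 -0.00221912  0.07      ]
rack [ 0.41929632 -0.05509773  0.07      ]
```

View pics/c1.png

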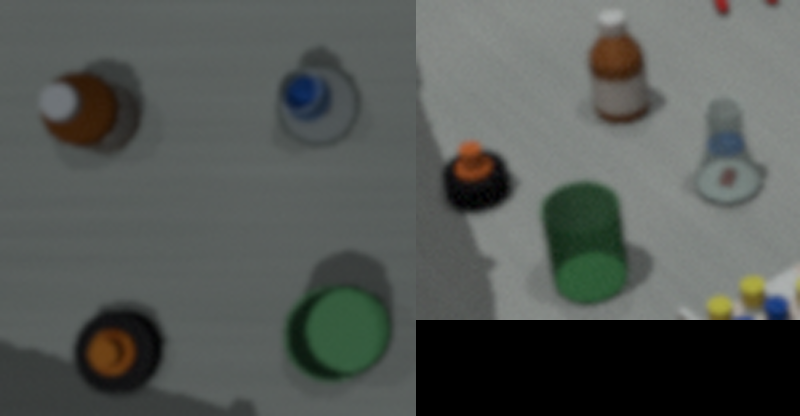

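Crop: in the top view the flask's foot disc is centred near full-image (249.7,202.5) and its band blob is at (245,199). In the side view the neck is at x≈276.3, with the band at row 170 and the foot near (277,181). I'll intersect these rays at the known heights.

```bash
python3 - <<'E'
from h import *
t=cv2.imread("pics/top0.png");s=cv2.imread("pics/side0.png")
print("foot top",plane("top",(249.7,202.5),.008),"foot side",plane("side",(277.2,181.2),.006))
q,b=blob(s,(98,60,60),(112,255,255),(262,155,292,180));print("band side",q,b,[plane("side",q,z) for z in(.052,.056,.06)], tri((245.19,199.28),q))
print("rim side", plane("side",(276.3,157.5),.092))
for z in (.05,.06,.07,.08):print("band top",z,plane("top",(245.19,199.28),z))
p,a=blob(t,*OR,(165,255,210,300));print("stopper top",plane("top",p,.031))
print("knob side",plane("side",(196.6,172.2),.05), "knob top", plane("top",(184.4,280),.053))
r,a=blob(t,(0,0,0),(180,255,45),(165,255,210,300));print("ring",r,a,plane("top",r,.02))
# foot outline: Hough circle on upsampled crop
for nm,bx,r0,r1 in(("flask",(225,180,275,225),12,17),("ring",(165,258,210,302),11,16)):
    x0,y0,x1,y1=bx;g=cv2.resize(cv2.cvtColor(t[y0:y1,x0:x1],cv2.COLOR_BGR2GRAY),None,fx=4,fy=4,interpolation=2)
    c=cv2.HoughCircles(g,cv2.HOUGH_GRADIENT,2,20,param1=60,param2=25,minRadius=r0*4,maxRadius=r1*4)
    if c is not None:
        for u in c[0][:3]:print(nm,(u[:2]+.5)/4-.5+[x0,y0],u[2]/4,plane("top",(u[:2]+.5)/4-.5+[x0,y0],.012 if nm=="flask" else .024))
q0=env.sense()["tool_rot"]
def down(yaw): # tool y axis at angle yaw
    return (R.from_euler("z",yaw)*R.from_euler("x",np.pi)).as_quat()[[3,0,1,2]]
print("tool y",R.from_quat(np.roll(q0,-1)).as_matrix()[:,1])
for d in(-90,-45,0,45,90):
  for P in((.42,.335,.037),(.42,.335,.2),(.604,.19,.12),(.6,.19,.052),(.57,-.02,.22),(.524,-.34,.112)):
    j=env.inverse_kinematics(P,down(np.radians(d)));print(d,P,None if j is None else np.round(j,2))
E
```

```text
foot top [0.60180076 0.19166412 0.008     ] foot side [0.603864   0.19550159 0.006     ]
band side [276.49230769 169.43076923] [272 166  10   8  65] [array([0.60295068, 0.19393939, 0.052     ]), array([0.60004261, 0.18980547, 0.056     ]), array([0.59713454, 0.18567154, 0.06      ])] (array([0.6041035 , 0.19528265, 0.05060656]), np.float64(0.000340064511046014))
rim side [0.60659664 0.19630786 0.092     ]
band top 0.05 [0.60431898 0.19529042 0.05      ]
band top 0.06 [0.60306481 0.19355741 0.06      ]
band top 0.07 [0.60181063 0.1918244  0.07      ]
band top 0.08 [0.60055646 0.19009139 0.08      ]
stopper top [0.42088305 0.33697396 0.031     ]
knob side [0.42170477 0.33667797 0.05      ] knob top [0.42131952 0.32991918 0.053     ]
ring [188.05276382 279.46984925] [174 267  27  27 398] [0.42084717 0.33141107 0.02      ]
ring [186.875 279.875] 14.0 [0.42011589 0.33295926 0.024     ]
ring [186.375 274.875] 12.4 [0.43160104 0.33440896 0.024     ]
tool y [ 0.39010495  0.92076877 -0.00172867]
-90 (0.42, 0.335, 0.037) [-0.62  0.27 -0.12  1.93  0.04  0.94  2.39]
-90 (0.42, 0.335, 0.2) [-0.66
[... 1144 characters left out ...]
.28  1.79 -0.03  1.26 -1.48]
45 (0.604, 0.19, 0.12) [-0.7   0.38  0.44  1.64 -0.17  1.16 -1.  ]
45 (0.6, 0.19, 0.052) [-0.7   0.44  0.43  1.71 -0.21  1.03 -0.98]
45 (0.57, -0.02, 0.22) [-0.55  0.17  0.61  1.69 -0.1   1.31 -0.71]
45 (0.524, -0.34, 0.112) [-0.33  0.63  1.19  1.69 -0.62  1.25  0.21]
90 (0.42, 0.335, 0.037) [-0.92  0.27  0.22  1.95 -0.07  0.94 -0.66]
90 (0.42, 0.335, 0.2) [-0.93  0.1   0.22  1.78 -0.02  1.26 -0.7 ]
90 (0.604, 0.19, 0.12) [-0.67  0.37  0.4   1.64 -0.15  1.16 -0.23]
90 (0.6, 0.19, 0.052) [-0.66  0.44  0.39  1.71 -0.19  1.03 -0.21]
90 (0.57, -0.02, 0.22) [-0.54  0.17  0.59  1.69 -0.1   1.31  0.07]
90 (0.524, -0.34, 0.112) [-0.33  0.62  1.18  1.69 -0.61  1.25  0.99]
```

```bash
cat >> h.py <<'E'
Q=[0,1,0,0]
def st(m):
    s=env.sense();print(m,round(s["t"],2),np.round(s["position"],4),"gap",round(s["finger_gap"],4),"F",np.round(s["ft_force"],1))
E
python3 - <<'E'
from h import *
env.move_pose([.421,.334,.16],Q);st("above")
env.move_l([.421,.334,.038],rate=.1,f_stop=8);st("down")
env.grab();st("grab")
env.move_l([.421,.334,.16],rate=.12);st("up")
env.move_l([.603,.194,.19],rate=.2);st("over flask")
env.hold(.3)
t=env.snapshot("top");s=env.snapshot("side");cv2.imwrite("pics/t1.png",t);cv2.imwrite("pics/s1.png",s)
a=cv2.resize(t[150:250,200:300],(400,400),interpolation=2);b=cv2.resize(s[90:200,220:330],(400,400),interpolation=2)
cv2.imwrite("pics/c2.png",np.hstack([a,b]))
E
```

```text
above 1.99 [0.4208 0.3346 0.1601] gap 0.0856 F [-0.4  0.3  0.8]
down 3.36 [0.4215 0.3344 0.0387] gap 0.0856 F [ 0.1 -0.3  0. ]
grab 3.99 [0.4215 0.3371 0.0393] gap 0.0175 F [-0.   5.4  2.8]
up 5.16 [0.4205 0.3335 0.159 ] gap 0.0172 F [-0.5 -0.8  0.1]
over flask 6.47 [0.602  0.1953 0.1897] gap 0.0172 F [0.3 0.3 0.5]
```

View pics/c2.png

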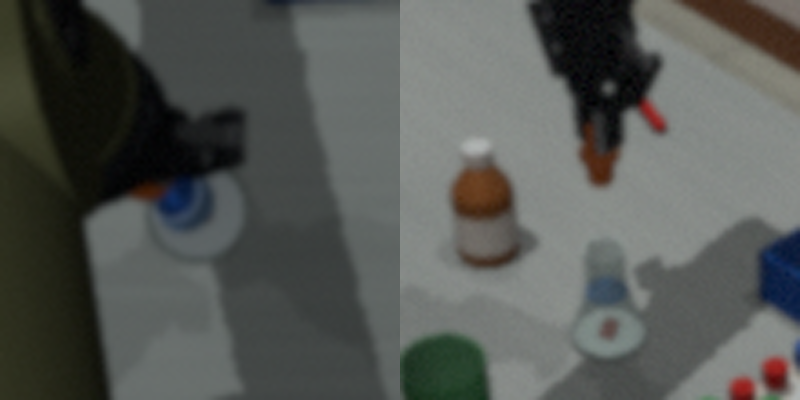

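The stopper is held: its tip is at about full-image (275,140) in the side view, with the flask neck at (276.4,165) below it. I'll compare the measured pixels with projections from the TCP.

```bash
cat >> h.py <<'E'
def proj(n,P):
    c=env.camera_info(n);K=np.array([[c["fx"],0,c["cx"]],[0,c["fy"],c["cy"]],[0,0,1]]);E=np.array(c["extrinsics"])
    return cv2.projectPoints(np.array([P],float),cv2.Rodrigues(E[:3,:3])[0],E[:3,3],K,np.array(c["D"]))[0][0,0]
E
python3 - <<'E'
from h import *
s=cv2.imread("pics/s1.png");t=cv2.imread("pics/t1.png")
h=cv2.cvtColor(s,cv2.COLOR_BGR2HSV)
print("orange rows (bright-bg edges):")
for y in range(124,144):
    x=np.where((h[y,262:290,1]>110)&((h[y,262:290,0]<20)))[0]+262
    if len(x):print(y,x.min(),x.max(),(x.min()+x.max())/2)
P=env.sense()["position"];z=P[2]-.0333
for dz in(0,.01,.022,.027):print("pred stopper",dz,proj("side",[P[0],P[1],z+dz]))
for z in(.092,.072,.056,.008):print("pred flask .603,.194",z,proj("side",[.603,.194,z]),proj("top",[.603,.194,z]))
d=h.astype(float)
for y in (158,161,164,168,170,172):print(y,s[y,266:290].mean(1).round().astype(int).tolist())
print("tip @z", plane("side",(275,139.5),P[2]-.0333),P)
E
```

```text
orange rows (bright-bg edges):
124 270 289 279.5
125 270 272 271.0
126 271 272 271.5
127 271 272 271.5
128 271 272 271.5
129 271 272 271.5
130 271 272 271.5
131 270 278 274.0
132 270 278 274.0
133 270 278 274.0
134 271 277 274.0
135 272 277 274.5
136 272 277 274.5
137 272 277 274.5
138 273 277 275.0
139 273 276 274.5
pred stopper 0 [274.47441838 139.45839823]
pred stopper 0.01 [274.28228566 136.42598443]
pred stopper 0.022 [274.04946316 132.74434861]
pred stopper 0.027 [273.95171871 131.19640318]
pred flask .603,.194 0.092 [275.78526355 158.36936742] [242.5063273  197.51251441]
pred flask .603,.194 0.072 [276.14229929 163.94854606] [244.08004182 198.6485229 ]
pred flask .603,.194 0.056 [276.42345062 168.32983845] [245.29581182 199.52607799]
pred flask .603,.194 0.008 [277.24371309 181.05233102] [248.73031558 202.00482709]
158 [138, 139, 137, 140, 136, 122, 109, 106, 106, 109, 111, 114, 113, 114, 119, 129, 136, 138, 138, 137, 137, 138, 138, 137]
161 [138, 139, 139, 132, 122, 107, 101, 101, 106, 107, 111, 108, 107, 104, 102, 112, 127, 136, 139, 135, 131, 124, 111, 106]
164 [137, 135, 138, 133, 123, 109, 98, 94, 92, 96, 95, 96, 91, 95, 95, 103, 121, 125, 111, 99, 92, 90, 91, 89]
168 [135, 137, 136, 132, 122, 104, 86, 77, 78, 78, 79, 78, 71, 68, 68, 79, 104, 122, 129, 115, 97, 92, 92, 91]
170 [140, 139, 136, 130, 117, 100, 86, 81, 82, 78, 78, 77, 74, 73, 68, 71, 86, 110, 128, 133, 131, 125, 114, 100]
172 [140, 139, 135, 127, 111, 97, 85, 79, 78, 78, 76, 76, 74, 74, 76, 81, 88, 100, 119, 130, 134, 127, 109, 92]
tip @z [0.60379408 0.19316582 0.15679082] [0.60282276 0.19426434 0.19009082]
```

Both cameras agree with flask (0.603, 0.194) and the stopper on the TCP axis to within about 0.5 px (~1 mm), so I'll insert it now.

```bash
python3 - <<'E'
from h import *
env.move_l([.603,.194,.130],rate=.08);st("pre")
r=env.move_l([.603,.194,.100],rate=.025,f_stop=6);st(f"in {r}")
t=env.snapshot("top");s=env.snapshot("side");cv2.imwrite("pics/t2.png",t);cv2.imwrite("pics/s2.png",s)
a=cv2.resize(t[150:250,200:300],(400,400),interpolation=2);b=cv2.resize(s[120:200,240:320],(400,400),interpolation=2)
cv2.imwrite("pics/c3.png",np.hstack([a,b]))
E
```

```text
pre 7.77 [0.6034 0.1941 0.1305] gap 0.0174 F [-0.2  0.2 -1. ]
in True 8.75 [0.603  0.1949 0.1033] gap 0.0175 F [-0.2  1.   3.6]
```

View pics/c3.png

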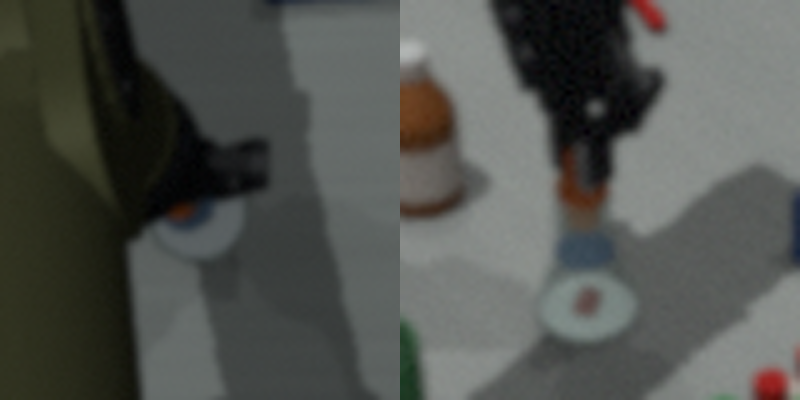

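The stopper is inside the neck with its flange on the rim (side crop (582,195)), and contact came at exactly the expected TCP height of 0.1033. I'll release it and check.

```bash
python3 - <<'E'
from h import *
env.open_gripper();st("open")
env.move_l([.603,.194,.20],rate=.12);st("up");env.hold(.2)
s=env.snapshot("side");t=env.snapshot("top");cv2.imwrite("pics/s3.png",s);cv2.imwrite("pics/t3.png",t)
h=cv2.cvtColor(s,cv2.COLOR_BGR2HSV)
for y in range(148,168):
    x=np.where((h[y,262:290,1]>90)&((h[y,262:290,0]<22)))[0]+262
    if len(x):print(y,x.min(),x.max(),(x.min()+x.max())/2)
for z in (.117,.107,.097,.092):print(z,proj("side",[.603,.194,z]))
a=cv2.resize(t[150:250,200:300],(400,400),interpolation=2);b=cv2.resize(s[120:200,240:320],(400,400),interpolation=2)
cv2.imwrite("pics/c4.png",np.hstack([a,b]))
E
```

```text
open 9.52 [0.6023 0.1943 0.1024] gap 0.0858 F [0.2 1.2 0.1]
up 10.48 [0.6024 0.1939 0.199 ] gap 0.0849 F [ 0.1  0.5 -0.9]
150 273 277 275.0
151 273 278 275.5
152 273 278 275.5
153 273 278 275.5
154 273 278 275.5
155 272 279 275.5
156 271 280 275.5
157 271 280 275.5
158 271 280 275.5
159 272 280 276.0
160 272 279 275.5
161 274 278 276.0
162 275 277 276.0
0.117 [275.33003866 151.23065061]
0.107 [275.5133336  154.10845293]
0.097 [275.69501917 156.95643389]
0.092 [275.78526355 158.36936742]
```

View pics/c4.png

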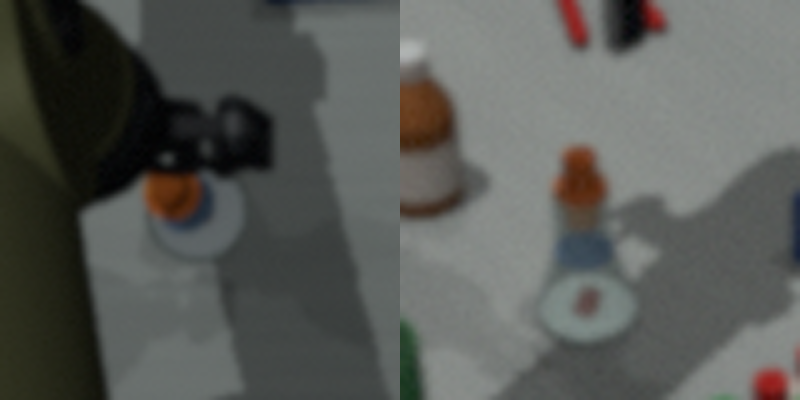

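The stopper stands upright and home, with its knob and flange at column 275.5 and rows matching the predicted seated position. Next I'll grip the neck and lift.

```bash
python3 - <<'E'
from h import *
r=env.move_l([.603,.194,.053],rate=.1,f_stop=8);st(f"down {r}")
env.grab();st("grab")
p=env.sense()["position"]
env.move_l([p[0],p[1],.21],rate=.1);st("up");env.hold(.3);st("held")
s=env.snapshot("side");t=env.snapshot("top");cv2.imwrite("pics/s4.png",s);cv2.imwrite("pics/t4.png",t)
P=env.sense()["position"]
for z in(0,-.053,.04):print(z,proj("side",[P[0],P[1],P[2]+z]),proj("top",[P[0],P[1],P[2]+z]))
a=cv2.resize(t[150:250,200:300],(400,400),interpolation=2);b=cv2.resize(s[80:180,230:330],(400,400),interpolation=2)
cv2.imwrite("pics/c5.png",np.hstack([a,b]))
E
```

```text
down False 12.4 [0.6035 0.1942 0.0538] gap 0.0852 F [ 0.2 -0.7 -0.1]
grab 12.93 [0.6032 0.1943 0.0533] gap 0.0332 F [-1.   0.8  1.4]
up 14.65 [0.6028 0.1942 0.2092] gap 0.0332 F [ 0.4  0.5 -1.1]
held 14.95 [0.6031 0.1943 0.2098] gap 0.0331 F [ 0.2 -0.7 -1.6]
0 [273.5278117  122.91882064] [231.64676403 189.69823113]
-0.053 [274.5631195  139.36600673] [236.79695208 193.41625095]
0.04 [272.71348086 109.87147417] [227.33772185 186.58665179]
```

View pics/c5.png

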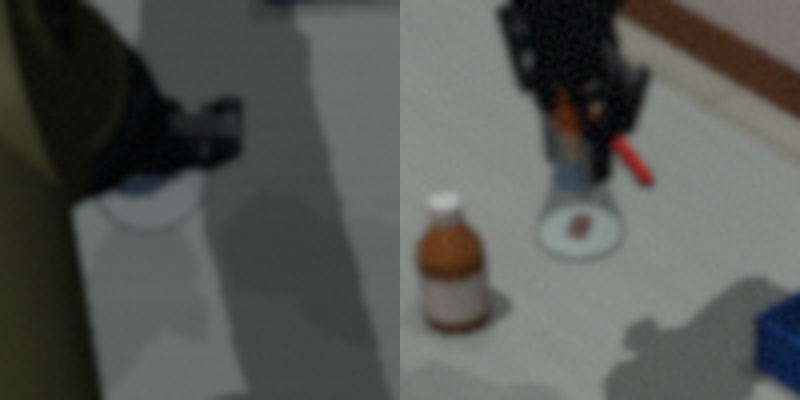

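The flask is up with the stopper inside and hangs upright, its foot at side crop (580,230). The way over the rack is clear, so I'll carry it across and stop high above the window to check.

```bash
python3 - <<'E'
from h import *
env.move_l([.5235,-.341,.21],rate=.12);st("over")
env.move_l([.5235,-.341,.135],rate=.06);env.hold(.5);st("above window")
s=env.snapshot("side");t=env.snapshot("top");cv2.imwrite("pics/s5.png",s);cv2.imwrite("pics/t5.png",t)
P=env.sense()["position"];f=P[2]-.0533
for z in(f+.008,f+.056,f+.107,.05):print(z,proj("side",[P[0],P[1],z]),proj("top",[P[0],P[1],z]))
a=cv2.resize(t[185:285,430:530],(400,400),interpolation=2);b=cv2.resize(s[220:340,340:460],(400,400),interpolation=2)
cv2.imwrite("pics/c6.png",np.hstack([a,b]))
E
```

```text
over 19.71 [ 0.5236 -0.3408  0.21  ] gap 0.0332 F [-0.2 -0.7 -1.9]
above window 21.61 [ 0.5235 -0.341   0.135 ] gap 0.0334 F [-0.2  0.6 -1.2]
0.08968361814888592 [401.82708005 292.07675019] [486.09780689 232.53844806]
0.13768361814888594 [405.20401618 277.90204501] [494.17968675 231.35625381]
0.18868361814888593 [409.05708182 261.62759214] [503.68829564 229.96295456]
0.05 [399.20202561 303.03853076] [479.96891116 233.43372227]
```

View pics/c6.png

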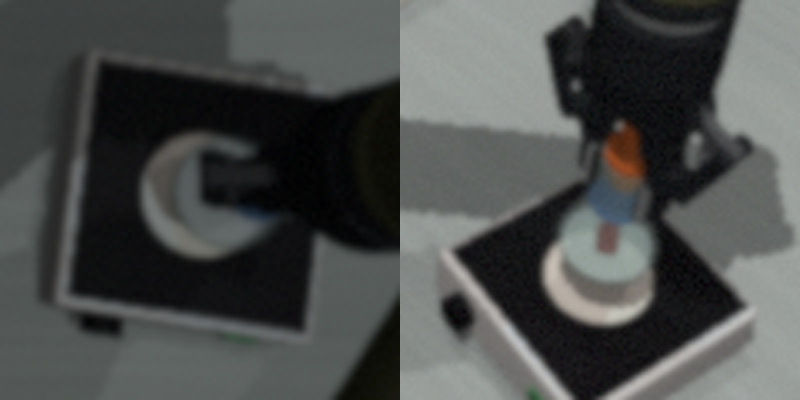

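The foot disc is at side (402.7,293.5), against a prediction of (401.7,293) for a flask centred on the TCP, so it agrees to about 2 mm. The flask is upright and the stopper is home. I'll lower it to about 1 cm and check again.

```bash
python3 - <<'E'
from h import *
r=env.move_l([.5235,-.341,.1145],rate=.03,f_stop=6);env.hold(.6);st(f"final {r}")
s=env.snapshot("side");t=env.snapshot("top");cv2.imwrite("pics/s6.png",s);cv2.imwrite("pics/t6.png",t)
P=env.sense()["position"];f=P[2]-.0533
for z in(f+.004,f+.056,f+.097,f+.117):print(z,proj("side",[P[0],P[1],z]),proj("top",[P[0],P[1],z]))
a=cv2.resize(t[185:285,430:530],(400,400),interpolation=2);b=cv2.resize(s[220:340,340:460],(400,400),interpolation=2)
cv2.imwrite("pics/c7.png",np.hstack([a,b]))
E
```

```text
final False 23.14 [ 0.5235 -0.341   0.1145] gap 0.0332 F [ 0.2  0.4 -1.3]
0.06520946137472418 [400.20110608 298.90205949] [482.25950047 233.08123447]
0.11720946137472418 [403.74567967 284.06456742] [490.63329601 231.85627205]
0.1582094613747242 [406.73093565 271.49781226] [497.88052391 230.79448807]
0.17820946137472418 [408.25278361 265.06647425] [501.64684235 230.24209029]
```

View pics/c7.png

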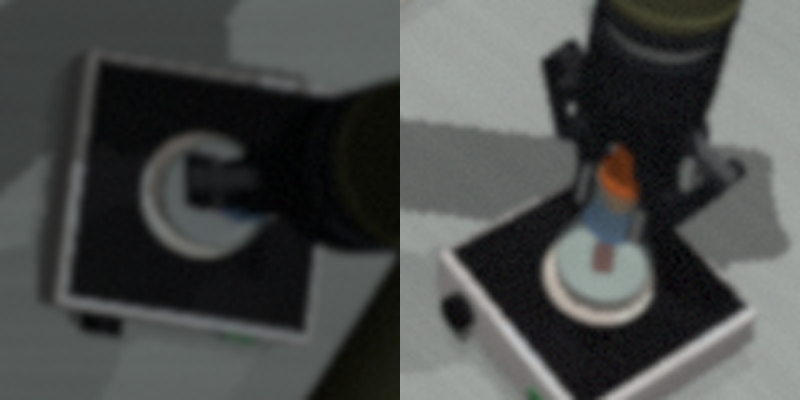

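The foot disc is at side (400.6,299.8), against a predicted (400.2,298.9): centred over the window with a visible gap. The stopper is home, so I'll hand in.

```bash
python3 -c "
from h import *
st('before');env.close_job()"
```

```text
before 23.24 [ 0.5235 -0.341   0.1145] gap 0.0331 F [ 0.6  0.1 -1.2]
the job is handed in; nothing more can be done
```

The job is done and handed in at about 23 s of the 58 s allowed; no verdict was reported. I put the stopper in the flask and let go of it. I then gripped the flask by the neck, carried it over the rack with its underside at about 0.156 m, and stopped over the window.

- **Stopper:** contact came at the expected seated height (TCP z 0.1033 m). After release, the side view showed it upright and within about 0.5 px of the predicted home position. It was still on the rim in the last picture.
- **Final hold:** the underside is about 11 mm above the window, worked out from the TCP height and the grip height. The foot disc is within about 1 px (roughly 2 mm) of the predicted centre in the side view. The wrist force was unchanged, so there was no sign of contact with the light base.
- **Bystanders:** the path kept clear of the beaker, bottle, dish and blue box. I did not measure their positions again at the end.
- **Disagreements:**
  - Estimates of the stopper's y position spread over about 7 mm (0.330 to 0.337). Closing the jaws pushed the arm 2.7 mm in y, to 0.337, and centred the stopper.
  - The finger gap read 17.5 mm on the 20 mm knob and 33 mm on the 34 mm neck.

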